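Pin the bar bender's lever

TASK

Take the long pin from the wooden rack and thread it down through the bar bender: top plate, the eye of the lever's block, bottom plate, until its head sits fully down on the top plate, then let go. The eye is out of line, hidden under the top plate, and is best found by feel, swinging the lever gently with the pin standing in the top hole until it catches; never force pin and lever hard against each other. Leave the short pin, the hammer and the tin alone.

Things in the scene. Friction and masses are not known exactly. Their poses are not given: they have to be found in the camera images.
- pin_head (a point): Centre of the round steel head of the LONG pin (loose, 0.16 to 0.26 kg). Head 24 mm diameter, 36 mm tall; below it a shank 14 mm diameter, 64 mm long, its last 5 mm tapering to a flat nose 9 mm across: the nose is 82 mm below this point, the head's top 18 mm above. z points up the pin. It starts upright, nose on the bench, in one of the rack's two holes.
- pin: The same long pin; origin at the centre of its nose, z up the pin. Put in the bender's top hole while the eye is out of line, it stands there by itself, nose on the eye block, head centre 60 mm above point hole; with the head fully down, 18 mm above. It falls or can be lightly pressed in once the eye is in line.
- short_pin_head (a point): Centre of the head of the SHORT pin: same 24 x 36 mm head and 14 mm shank, but the shank is only 44 mm long, so it stands 20 mm lower in the rack. It stays in the rack's other hole.
- rack: Fixed plywood block 150 x 46 x 34 mm (its x, y, z) with two 16 mm through holes at x = -40 and +40 mm; origin at the centre of its underside, on the bench. The pins stand in its holes.
- hole (a point): Centre of the mouth of the 16 mm pin hole in the bender's top plate, on its upper face, 68 mm above the bench; axes those of the frame. Below it: top plate (heights 68 to 48 mm), the lever's eye block (46 to 32) with a 16 mm eye, the lever's carrier (32 to 26) with a wide slot, bottom plate (24 to 0) with a 16 mm hole in line with the top one.
- frame: The bender's fixed grey steel frame, bolted to the bench at some yaw; origin on the bench straight below the pin hole, z up. Its plates reach 40 mm to +y, 150 mm to -y and 35 mm to either side in x of the hole; nothing on it but the pivot's bolt is higher than 68 mm.
- pivot (a point): Point on the lever's vertical pivot axis, on the top plate's upper face, 100 mm from the hole towards the frame's -y. A bolt head of 16 mm radius and a thin stud stand 18 mm high there.
- lever_grip (a point): Middle of the lever's upright black rubber grip post: 22 mm diameter, from 38 to 124 mm above the bench, this point at 81 mm, 230 mm from the pivot axis. A low bar (26 to 38 mm high) joins it to the lever. The lever turns with light friction (about 1 N at the post) and stays where it is left.
- lever: The lever with its eye block; origin on the pivot axis at bench height, y along it towards the post. Turns from +0.26 rad (counter-clockwise from above) to -0.13 rad off the frame's y axis; starts at 0.18 to 0.25. The steel eye block, 94 mm wide, is clamped on it with its eye 100 mm from the pivot but up to 9 mm off to either side (lever's x), unknown.
- hammer: Loose hand hammer lying on the bench, away from the work; leave it.
- tin: Closed steel tin, 70 mm diameter, 100 mm tall, standing on the bench; leave it.
- eye_range (a point): Fixed point on the frame under the top plate, below the hole at the block's top face (46 mm high), where the eye must come. The eye lines up at an unknown lever angle between -0.09 and +0.09 rad; at the start it is always out of line, and is reached by swinging the post clockwise, towards the frame's +x. The block covers this point over the whole swing, so a pin can pass only through its eye.
Things that resemble listed ones, but are neither listed nor needed, are in the scene too. Leave any orange look-alike of the pin alone.

How it is judged:
On the way, in this order (a step that is already met when the one before it is completed fails the run):
1. the long pin's nose is in the top plate's hole (z of pin_head in the frame of hole below 0.077 m and horizontal distance between pin and hole below 0.006 m), for 0.1 s.
2. the pin has entered the lever's eye (z of pin_head in the frame of hole below 0.052 m and horizontal distance between pin and hole below 0.006 m), for 0.1 s.
At the end, for the whole second after the job is handed in: The long pin is through top plate, eye and bottom plate with its head on the top plate (within 3 mm), centred within 5 mm, upright within 0.06 rad, and pin and lever are at rest (z of pin_head in the frame of hole below 0.021 m and horizontal distance between pin_head and hole below 0.005 m and angle between pin's own z axis and vertical below 0.06 rad and linear speed of each of pin, lever below 0.02 m/s); the robot touches nothing.
It fails at once if pin and lever were forced against each other with more than 60 N (contact force between pin and lever above 60 N).
It fails at once if the short pin was disturbed (moved over 20 mm) (distance of short_pin_head from where it was at the start of the episode above 0.02 m).
It fails at once if the hammer was disturbed (moved over 30 mm) (distance of hammer from where it was at the start of the episode above 0.03 m).
It fails at once if the tin was disturbed (moved over 30 mm) (distance of tin from where it was at the start of the episode above 0.03 m).
It also fails if it takes over 64 s, if anything falls off the work surface, if the arm or the gripper's body presses on something with over 40 N, if the wrist force passes 120 N, or if a joint passes its speed limit or range.

ROBOT

A 6-joint arm with a two-finger parallel gripper is mounted at the origin on the work surface. World frame = base frame: x ahead of the robot, y to its left, z up, the work surface at z = 0. Lengths are in m, angles in rad, forces in N, time in s.
With the tool pointing down it reaches from about 0.35 to 0.975 m from the base axis. Payload 7.1 kg.
Tool frame: the origin (TCP) lies between the finger pads; the fingertips stand 19 mm ahead of it and the grasp point (between the pads) is the TCP; x points along the fingers, z is the direction in which the jaws open and shut, and the axes are right-handed (so a half turn about x gives the same grasp; the last joint's range is limited). The gripper opens to 88 mm and grips with 3 to 60 N. Pads are 20 mm wide; open, the fingers measure 115 mm over their backs; the gripper's body (75 mm by 178 mm) begins 61 mm behind the grasp point.
Start: joints at [-1.349, 0.423, 1.63, -0, 1.089, -0.019], TCP at [0.149, -0.607, 0.242] pointing down, gripper open.
Joint ranges: [-3, 3], [-0.9, 2.11], [0.09, 2.58], [-1.31, 4.45], [0.11, 2.69], [-2.54, 2.54]. Speed limits (rad/s): [2.39, 2.39, 3.01, 3.14, 3.14, 3.14].

INTERFACE

Orientations are given as [roll, pitch, yaw] about the fixed x, y, z axes, in that order (R = Rz(yaw) Ry(pitch) Rx(roll)).
In Python, from workcell import ctrl gives the robot as it stands. Calls block until the motion is done:
- ctrl.move_ptp(position, orientation): joint-space move of the TCP to a pose.
- ctrl.line_to(position, orientation=None, max_speed=0.15, until_force=None): straight line of the TCP; orientation=None keeps the orientation; max_speed is the mean speed in m/s. With until_force (N) it stops when the force on the tool has changed by that much, and returns True; else False.
- ctrl.set_joints(angles): joint-space move.
- ctrl.set_gripper(opening): finger opening in m; the grip force is fixed at half the most; returns when the fingers have stopped.
- ctrl.pause(seconds).
- ctrl.solve_ik(position, orientation): joint angles nearest the present ones, or None.
- ctrl.get_state(): the state.
- ctrl.snapshot(name): name is "scene" or "top"; returns a dict with "img" (400x640x3 uint8, blue, green, red), "fx", "fy", "cx", "cy" (pixels), "pose" (4x4, takes a point from camera to world coordinates). Camera axes: x right, y down, z forward; pixel columns grow to the right and rows downward; lengths in m; the calibration is good to about 2 mm. A picture is of the moment at which its call begins. There is no depth.
A pose or a line that the arm cannot do raises ctrl.PlanningError and nothing moves.
- ctrl.sign_off(): hands the job in, once; it reports no verdict.
Trained networks look in the newest picture that a camera, given by its name, has taken for a name from the list of things; names that differ only in an ending like _2 or _b are one class to them, and where a whole thing is asked for, a point or a joint stands for the part that bears it (a point fixed in the world has none). Each returns a list of dicts, best first, with "confidence" (0 to 1); they miss things now and then, are a little off and sometimes report something else, mostly with a low value. They report only what shows in the picture. A call takes as long as a camera call. They do not tell look-alikes from the thing itself.
- ctrl.trace(camera, label): "mask" (400x640 bool, what is visible of it).
- ctrl.spot_point(camera, label): "centre" ([x, y, z] in m, in the coordinates of the camera as it stood for that picture, good to about 4 mm: a listed point, or the origin of a listed thing).
The state is a dict: "t": time; "q": joint angles; "joint_vel": joint speeds; "effort": joint torques, N m; "eef_pos": TCP position; "eef_rot": TCP orientation; "contact_force": force on the tool from outside, world axes, zero at the start; "ft_torque": the same for the moment, N m; "opening": finger opening in m.
Only numpy, scipy, OpenCV 4.12 (cv2) and the standard library are available. Lean on these libraries where they do the work, as an engineer would, in place of code of your own. Each camera call takes 0.05 s, during which the arm holds its last target. There are 200 camera calls.

## Working session

There is one attempt and no reset: what is moved stays moved. The work goes in short steps, each a Python script; the robot and the scene stay as the last script left them, time stands still between calls to the robot, and variables do not carry over. Pictures are saved under pics/ and viewed, about 8 in all and at most 12, crops included, and the job is handed in when it is done.

```bash
mkdir -p pics; cat > h.py <<'E'
import numpy as np, cv2
from workcell import ctrl
def snap(cam,name=None):
    s=ctrl.snapshot(cam)
    if name: cv2.imwrite(f'pics/{name}.png',s['img'])
    return s
def spots(cam,s,labels):
    for l in labels:
        for d in ctrl.spot_point(cam,l)[:3]:
            p=np.append(d['centre'],1); w=(s['pose']@p)[:3]
            px=(s['fx']*p[0]/p[2]+s['cx'],s['fy']*p[1]/p[2]+s['cy'])
            print(cam,l,round(d['confidence'],2),w.round(4),np.round(px))
def ray(s,u,v,z):
    d=s['pose'][:3,:3]@np.array([(u-s['cx'])/s['fx'],(v-s['cy'])/s['fy'],1]); o=s['pose'][:3,3]
    return o+d*(z-o[2])/d[2]
def proj(s,p):
    c=np.linalg.inv(s['pose'])@np.append(p,1); return s['fx']*c[0]/c[2]+s['cx'],s['fy']*c[1]/c[2]+s['cy']
E
python3 - <<'E'
from h import *
for c in ('scene','top'):
    s=snap(c,c+'0'); print(c,s['pose'].round(3).tolist(),s['fx'])
    spots(c,s,['pin_head','short_pin_head','rack','hole','frame','pivot','lever_grip','lever','hammer','tin'])
print(ctrl.get_state())
E
```

```text
scene [[-0.753, 0.439, -0.49, 1.187], [0.658, 0.493, -0.569, 0.602], [-0.008, -0.751, -0.66, 0.837], [0.0, 0.0, 0.0, 1.0]] 437.88104334291336
scene pin_head 0.75 [0.607  0.2791 0.0802] [415. 267.]
scene pin_head 0.7 [0.5143 0.1897 0.0809] [411. 225.]
scene pin_head 0.64 [0.5185 0.2754 0.0779] [438. 247.]
scene short_pin_head 0.67 [0.4458 0.3054 0.0628] [466. 243.]
scene rack 0.56 [ 0.4785  0.2923 -0.0009] [448. 264.]
scene hole 0.6 [ 0.5826 -0.1203  0.0642] [306. 182.]
scene frame 0.68 [ 5.815e-01 -1.153e-01  4.000e-04] [308. 200.]
scene frame 0.16 [0.479  0.2888 0.0008] [447. 263.]
scene pivot 0.7 [ 0.5924 -0.2186  0.0721] [281. 165.]
scene pivot 0.68 [ 0.5837 -0.119   0.0449] [306. 188.]
scene pivot 0.17 [ 0.4795  0.2915 -0.0005] [447. 264.]
scene lever_grip 0.97 [ 0.5159 -0.0019  0.0781] [354. 188.]
scene lever_grip 0.45 [0.4792 0.2881 0.0015] [447. 263.]
scene lever_grip 0.23 [ 0.5816 -0.1216  0.0698] [306. 180.]
scene hammer 0.76 [ 0.7928  0.0188 -0.002 ] [279. 266.]
scene tin 0.85 [ 0.5171 -0.3925 -0.0009] [268. 150.]
top [[0.008, -0.971, 0.24, 0.391], [-1.0, -0.008, 0.0, -0.05
[... 673 characters left out ...]
 [ 0.5149 -0.393  -0.0008] [437. 248.]
{'t': 1.1, 'q': array([-1.34898413e+00,  4.23118858e-01,  1.62991185e+00,  3.60905746e-05,
        1.08856308e+00, -1.89712277e-02]), 'joint_vel': array([-6.70334867e-04,  8.05236128e-05,  2.41286684e-03, -7.33476334e-04,
       -1.87807813e-03,  8.35931357e-04]), 'effort': array([ 1.57383643e-04, -5.44588244e+01, -2.74047732e+01,  6.46671024e-02,
        1.69038906e-02,  7.40965390e-06]), 'eef_pos': array([ 0.14908822, -0.60694394,  0.24165861]), 'eef_rot': array([1.58716704, 1.57076433, 0.25713741]), 'contact_force': array([ 0.39500406,  0.96215486, -0.6881226 ]), 'ft_torque': array([0.02247457, 0.00104439, 0.00218239]), 'opening': 0.0876776350997694}
```

View pics/scene0.png

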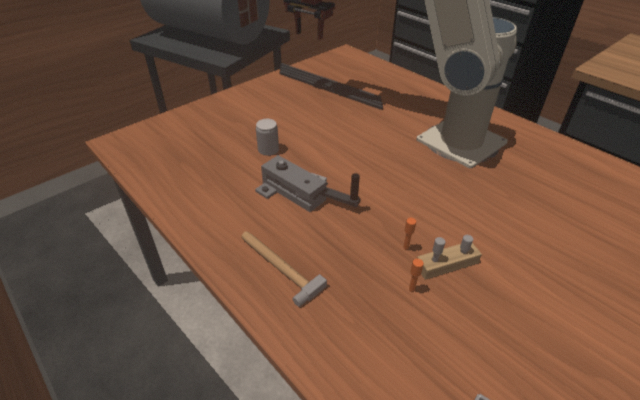

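View pics/top0.png

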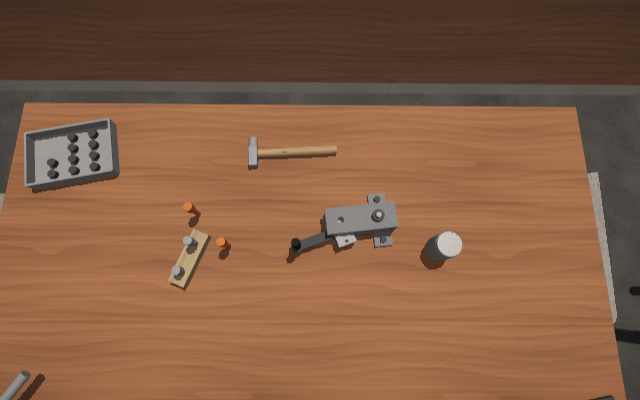

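Scene and top views agree. The long pin is in the rack at about (0.52, 0.272), px (188,241) in top. The short pin is at (177,270), the two orange look-alikes at (189,208) and (222,242), the hole at (340,219) and the post at (295,243). Next I refine these from crops.

```bash
python3 - <<'E'
from h import *
a=cv2.imread('pics/top0.png'); b=cv2.imread('pics/scene0.png')
def crop(i,x,y,w,h,k): return cv2.resize(i[y:y+h,x:x+w],None,fx=k,fy=k,interpolation=cv2.INTER_CUBIC)
A=np.hstack([crop(a,325,200,40,30,10),crop(a,170,225,40,30,10)])
B=np.hstack([crop(b,290,165,40,30,10),crop(b,425,230,40,30,10)])
cv2.imwrite('pics/c0.png',np.vstack([A,B]))
for c in('top','scene'):
    s=snap(c)
    if c=='top': roi=a[214:225,334:348]
    else: roi=b[177:188,300:315]
    g=cv2.cvtColor(roi,cv2.COLOR_BGR2GRAY); print(g)
    for l in('pin_head','short_pin_head'):
        for d in ctrl.trace(c,l)[:4]:
            y,x=np.nonzero(d['mask']); print(c,l,d['confidence'],x.mean().round(2),y.mean().round(2),x.min(),x.max(),y.min(),y.max(),len(x))
    for n in range(2): spots(c,s,['pin_head','hole','pivot','lever_grip']); s=snap(c)
E
```

```text
[[135 136 137 139 140 138 138 140 139 138 138 137 138 138]
 [137 137 139 138 140 140 138 138 139 137 138 136 138 139]
 [136 138 139 138 139 131 118 118 130 139 139 137 137 137]
 [137 138 139 138 115  97  72  73  96 128 137 138 138 138]
 [137 139 138 134  72  69  70  62  57 103 138 139 138 139]
 [138 139 139 130  76  81  83  81  73  73 133 139 138 139]
 [136 138 140 133 150 149  83  83  84  73 130 137 138 138]
 [139 139 139 140 174 181 147  81  84 101 134 138 139 137]
 [139 139 138 138 151 168 164 132 109 129 138 140 139 137]
 [137 137 140 138 138 144 140 152 133 137 139 139 139 138]
 [137 137 138 138 139 137 138 140 138 138 139 139 139 139]]
top pin_head 0.68 190.87 209.21 183 200 203 216 134
top pin_head 0.43 189.32 241.42 183 196 237 246 101
top pin_head 0.42 222.77 242.98 216 230 238 248 113
top short_pin_head 0.65 176.64 271.07 170 184 266 276 132
top pin_head 0.71 [0.6059 0.2827 0.0813] [188. 208.]
top pin_head 0.65 [0.5205 0.2698 0.0767] [191. 240.]
top pin_head 0.55 [0.5185 0.1906 0.0795] [221. 241.]
top hole 0.91 [ 0.5804 -0.1174  0.07  ] [339. 219.]
top pivot 0.91 [ 0.5942 -
[... 1393 characters left out ...]
0.5169 0.2774 0.0773] [439. 247.]
scene pin_head 0.69 [0.5149 0.1886 0.0814] [410. 225.]
scene pin_head 0.57 [0.6061 0.2778 0.0808] [415. 266.]
scene hole 0.92 [ 0.5815 -0.1228  0.0666] [306. 181.]
scene pivot 0.56 [ 0.5899 -0.2142  0.0715] [283. 166.]
scene lever_grip 0.75 [ 0.5143 -0.0013  0.0836] [354. 187.]
scene pin_head 0.86 [0.6074 0.2784 0.079 ] [415. 267.]
scene pin_head 0.77 [0.5213 0.2759 0.0784] [438. 247.]
scene pin_head 0.47 [0.5131 0.1881 0.0817] [410. 225.]
scene hole 0.87 [ 0.5833 -0.1203  0.0682] [306. 181.]
scene hole 0.46 [ 0.515  -0.0012  0.0804] [354. 188.]
scene pivot 0.64 [ 0.5929 -0.22    0.0704] [281. 166.]
scene lever_grip 0.76 [ 0.5122 -0.0011  0.0819] [355. 187.]
```

View pics/c0.png

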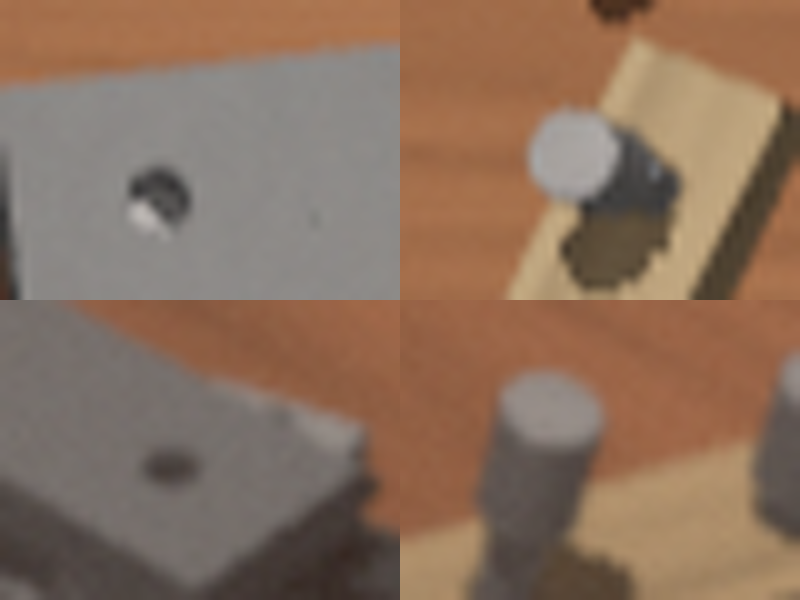

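```bash
python3 - <<'E'
from h import *
t=snap('top'); s=snap('scene')
for n,pt,ps,z in(('hole',(340.45,219.6),(306.7,181.3),.068),('pintop',(186.7,239.9),(439.6,240.3),.1)):
    print(n,ray(t,*pt,z).round(4),ray(s,*ps,z).round(4))
E
```

```text
hole [ 0.5803 -0.1202  0.068 ] [ 0.5823 -0.1181  0.068 ]
pintop [0.5186 0.2731 0.1   ] [0.5195 0.2748 0.1   ]
```

```bash
cat >> h.py <<'E'
HOLE=np.array([.5813,-.1192]); PIV=np.array([.5925,-.218]); PIN=np.array([.519,.274]); YAW=.113
def down(phi): return [0,np.pi/2,phi]
def best(pos,phi):
    q0=ctrl.get_state()['q']; c=[]
    for k in(-1,0,1):
        q=ctrl.solve_ik(list(pos),down(phi+k*np.pi))
        if q is not None: c.append((np.abs(np.array(q)-q0).max(),phi+k*np.pi))
    return down(min(c)[1])
def st():
    s=ctrl.get_state(); print('t',round(s['t'],2),'p',s['eef_pos'].round(4),'F',s['contact_force'].round(1),'op',round(s['opening'],4)); return s
E
python3 - <<'E'
from h import *
o=best([*PIN,.19],1.155); print(o)
ctrl.move_ptp([*PIN,.19],o); ctrl.set_gripper(.05)
st()
print(ctrl.line_to([*PIN,.090],o,max_speed=.12,until_force=8)); st()
ctrl.set_gripper(0); st()
ctrl.line_to([*PIN,.215],o,max_speed=.12); st()
for c in('top','scene'):
    s=snap(c,c+'1'); spots(c,s,['pin_head'])
a=cv2.imread('pics/top1.png'); b=cv2.imread('pics/scene1.png')
cv2.imwrite('pics/c1.png',np.hstack([cv2.resize(a[190:290,130:230],None,fx=4,fy=4),cv2.resize(b[170:270,390:490],None,fx=4,fy=4)]))
E
```

```text
[0, 1.5707963267948966, 1.155]
t 6.59 p [0.519 0.274 0.19 ] F [ 0.9  0.8 -0.1] op 0.0502
False
t 7.58 p [0.5195 0.2742 0.0906] F [-0.5  0.1 -0.4] op 0.0502
t 8.11 p [0.5192 0.2741 0.0903] F [ 0.5 -0.1  2.3] op 0.023
t 9.3 p [0.5185 0.2737 0.2141] F [-0.8  0.2 -2.3] op 0.0232
top pin_head 0.65 [0.5161 0.1877 0.0802] [222. 242.]
top pin_head 0.64 [ 0.5948 -0.2199  0.0661] [378. 215.]
top pin_head 0.53 [0.6061 0.2833 0.0828] [188. 208.]
scene pin_head 0.76 [0.5162 0.1885 0.0825] [410. 225.]
scene pin_head 0.68 [0.5216 0.2759 0.2014] [448. 208.]
scene pin_head 0.64 [0.6072 0.2792 0.0805] [415. 267.]
```

View pics/c1.png

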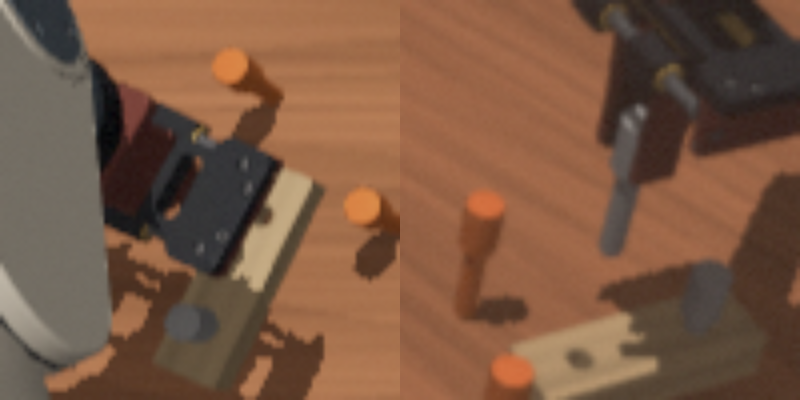

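The pin is held (opening 23 mm) and hangs straight; its rack hole is empty. I carry it to the hole.

```bash
python3 - <<'E'
from h import *
ctrl.line_to([*PIN,.255],max_speed=.2)
o=best([*HOLE,.255],YAW); print(o)
ctrl.move_ptp([*HOLE,.255],o)
ctrl.line_to([*HOLE,.170],o,max_speed=.12); st()
snap('scene','sc2')
b=cv2.imread('pics/sc2.png'); cv2.imwrite('pics/c2.png',cv2.resize(b[120:220,250:380],None,fx=6,fy=6,interpolation=cv2.INTER_CUBIC))
r=ctrl.line_to([*HOLE,.137],o,max_speed=.03,until_force=5); print(r); st()
E
```

```text
[0, 1.5707963267948966, 0.113]
t 12.18 p [ 0.5819 -0.1192  0.1706] F [ 0.   0.5 -2.2] op 0.0234
False
t 13.48 p [ 0.5815 -0.1192  0.1372] F [-0.4  0.2 -2.6] op 0.0235
```

View pics/c2.png

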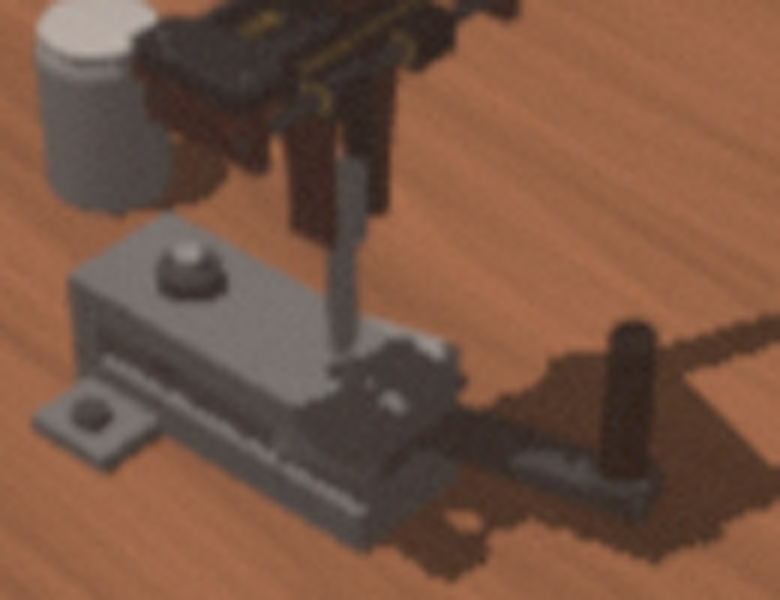

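```bash
cat >> h.py <<'E'
def post(th,gap=0,z=.105):
    a=YAW+th; e=np.array([-np.sin(a),np.cos(a)]); x=np.array([np.cos(a),np.sin(a)])
    return [*(PIV+.2306*e+gap*x),z]
E
python3 - <<'E'
from h import *
ctrl.set_gripper(.045); ctrl.pause(.1); st()
ctrl.line_to([*HOLE,.215],max_speed=.15)
p=post(.239,0,.215); print(p)
o=best(p,YAW); ctrl.line_to(p,o,max_speed=.25); 
for c in('scene','top'):
    s=snap(c,c+'3'); spots(c,s,['pin_head','lever_grip'])
b=cv2.imread('pics/scene3.png'); a=cv2.imread('pics/top3.png')
cv2.imwrite('pics/c3.png',np.hstack([cv2.resize(b[110:220,260:390],None,fx=3,fy=3),cv2.resize(a[170:280,260:390],None,fx=3,fy=3)]))
st()
E
```

```text
t 14.13 p [ 0.5813 -0.1192  0.137 ] F [ 0.6 -1.3 -0.3] op 0.0452
[np.float64(0.5129946853388496), np.float64(-0.0015392300193139974), 0.215]
scene pin_head 0.71 [0.6075 0.2798 0.0753] [415. 269.]
scene pin_head 0.6 [0.5157 0.188  0.0838] [410. 224.]
scene pin_head 0.5 [ 0.5831 -0.1189  0.125 ] [306. 165.]
scene lever_grip 0.35 [ 0.5816 -0.1173  0.0435] [307. 188.]
top pin_head 0.7 [0.6077 0.2822 0.0837] [188. 207.]
top pin_head 0.57 [ 0.5811 -0.1236  0.1215] [343. 215.]
top pin_head 0.37 [0.5147 0.19   0.0792] [221. 243.]
t 15.79 p [ 0.5134 -0.0023  0.2149] F [ 0.1 -0.3  1.1] op 0.0449
```

View pics/c3.png

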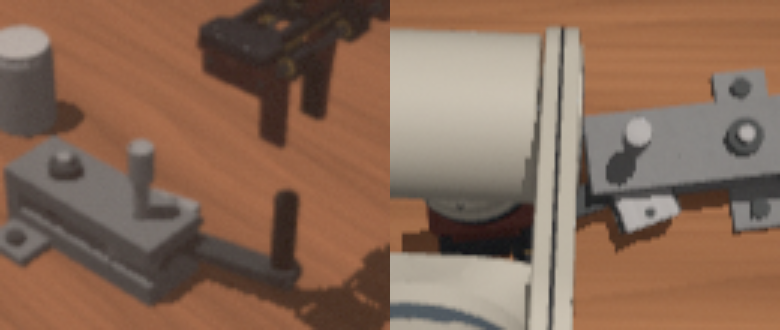

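The pin stands upright in the top hole, nose on the block. I cage the post and swing slowly, watching the force.

```bash
python3 - <<'E'
from h import *
o=list(ctrl.get_state()['eef_rot'])
print(ctrl.line_to(post(.239),max_speed=.12,until_force=6)); st()
g=.0115
print(ctrl.line_to(post(.12,g),max_speed=.03,until_force=8)); st()
r=ctrl.line_to(post(-.11,g),max_speed=.014,until_force=4.5); print(r)
s=st(); d=s['eef_pos'][:2]-PIV; print('th',np.arctan2(-d[0],d[1])-YAW+g/.2306)
for c in('scene','top'):
    s=snap(c,c+'4'); spots(c,s,['pin_head'])
E
```

```text
False
t 16.86 p [ 0.5135 -0.0016  0.1055] F [-1.1  0.6  0.9] op 0.0448
False
t 18.31 p [0.5506 0.0089 0.1052] F [-0.3 -0.4 -0.6] op 0.0451
True
t 20.08 p [0.5702 0.0106 0.1044] F [-0.9 -0.  -0.5] op 0.0452
th 0.034122287185982536
scene pin_head 0.85 [0.6062 0.2766 0.0807] [415. 266.]
scene pin_head 0.61 [0.5126 0.1882 0.0847] [411. 224.]
scene pin_head 0.46 [ 0.5831 -0.1155  0.083 ] [307. 178.]
top pin_head 0.53 [0.5173 0.1909 0.0792] [221. 242.]
top pin_head 0.46 [0.6088 0.2833 0.0823] [188. 207.]
top pin_head 0.44 [ 0.5805 -0.122   0.0817] [341. 219.]
```

It caught at th≈0.034 rad, and the head now reads about 0.083 m high, so fully down. I back off the post, retreat and check.

```bash
python3 - <<'E'
from h import *
p=ctrl.get_state()['eef_pos']
c,s_=np.cos(YAW),np.sin(YAW)
q=p-np.array([c,s_,0])*.0105
ctrl.line_to(list(q),max_speed=.03,until_force=3); st()
q=ctrl.get_state()['eef_pos'].copy(); q[2]=.24; ctrl.line_to(list(q),max_speed=.12)
ctrl.move_ptp([.45,.12,.3],best([.45,.12,.3],YAW)); st()
for c in('scene','top'):
    s=snap(c,c+'5'); spots(c,s,['pin_head','pivot','lever_grip','short_pin_head','hammer','tin'])
    print('proj top of head if down',proj(s,[*HOLE,.104]),'base',proj(s,[*HOLE,.068]))
b=cv2.imread('pics/scene5.png'); a=cv2.imread('pics/top5.png')
cv2.imwrite('pics/c5.png',np.hstack([cv2.resize(b[150:220,260:340],None,fx=5,fy=5,interpolation=cv2.INTER_CUBIC),cv2.resize(a[190:260,310:390],None,fx=5,fy=5,interpolation=cv2.INTER_CUBIC)]))
E
```

```text
t 20.77 p [0.5592 0.0094 0.1041] F [ 0.8 -0.6 -0.1] op 0.0449
t 22.77 p [0.4506 0.1198 0.2998] F [-0.1 -0.3  0.3] op 0.0452
scene pin_head 0.75 [0.5132 0.1891 0.081 ] [411. 225.]
scene pin_head 0.63 [ 0.586  -0.1191  0.0826] [305. 178.]
scene pin_head 0.58 [0.6062 0.2782 0.079 ] [415. 267.]
scene pivot 0.62 [ 0.5907 -0.2198  0.0714] [282. 165.]
scene lever_grip 0.76 [0.5559 0.0116 0.0824] [347. 196.]
scene short_pin_head 0.61 [0.4493 0.3032 0.0639] [465. 243.]
scene hammer 0.84 [ 7.952e-01  1.830e-02 -5.000e-04] [278. 266.]
scene tin 0.83 [ 0.5136 -0.3903 -0.0011] [269. 150.]
proj top of head if down (np.float64(306.51891245089377), np.float64(170.71874647748515)) base (np.float64(306.70857557611436), np.float64(180.97314666931368))
top pin_head 0.49 [ 0.585  -0.1222  0.0831] [342. 217.]
top pin_head 0.46 [0.6068 0.2805 0.0792] [189. 208.]
top pivot 0.94 [ 0.5936 -0.2189  0.0656] [377. 215.]
top lever_grip 0.9 [0.5558 0.007  0.081 ] [292. 228.]
top hammer 0.71 [7.986e-01 1.550e-02 5.000e-04] [293. 151.]
top hammer 0.5 [ 0.5794 -0.1232  0.0801] [342. 219.]
top tin 0.58 [ 0.5169 -0.394  -0.0031] [437. 247.]
top tin 0.49 [ 0.5836 -0.1197  0.0063] [339. 223.]
proj top of head if down (np.float64(340.98037535786034), np.float64(216.60679889234262)) base (np.float64(340.07403599588883), np.float64(219.2454875695889))
```

View pics/c5.png

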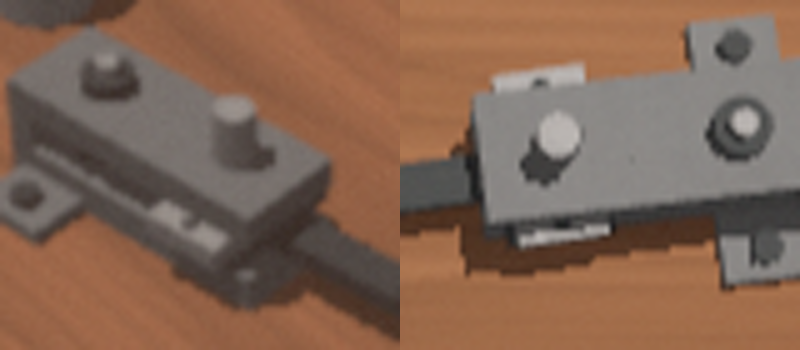

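The head sits on the plate: its top is at px (306.7,170.9) in scene, against 170.7 predicted. I confirm by a light touch from above, then hand in.

```bash
python3 - <<'E'
from h import *
ctrl.set_gripper(0)
o=best([*HOLE,.2],YAW); ctrl.move_ptp([*HOLE,.2],o); ctrl.line_to([*HOLE,.132],max_speed=.1)
print(ctrl.line_to([*HOLE,.118],max_speed=.012,until_force=6)); st()
ctrl.line_to([*HOLE,.25],max_speed=.12); ctrl.move_ptp([.45,.12,.3],best([.45,.12,.3],YAW)); st()
for c in('scene','top'):
    s=snap(c,c+'6'); spots(c,s,['pin_head'])
a=cv2.absdiff(cv2.imread('pics/scene5.png'),cv2.imread('pics/scene6.png'))[155:200,285:330]; print('maxdiff pin area',a.max())
ctrl.pause(.5); ctrl.sign_off()
E
```

```text
True
t 26.98 p [ 0.5813 -0.1192  0.1234] F [-0.9 -0.5  6.2] op 0.0003
t 29.27 p [0.4506 0.1196 0.2999] F [-0.  -0.   0.4] op 0.0003
scene pin_head 0.8 [0.5172 0.192  0.0813] [411. 226.]
scene pin_head 0.71 [0.6059 0.2793 0.0775] [416. 267.]
scene pin_head 0.69 [0.5553 0.0094 0.0788] [346. 197.]
top pin_head 0.54 [ 0.5814 -0.1219  0.0819] [341. 218.]
top pin_head 0.4 [0.6093 0.2839 0.0812] [188. 207.]
top pin_head 0.19 [ 0.515  -0.3906 -0.001 ] [436. 248.]
maxdiff pin area 10
the job is handed in; nothing more can be done
```

The long pin is down through the top plate, the eye and the bottom plate, with its head on the top plate. I handed the job in at about 30 s; the call gives no verdict.

**What I did:** I took the pin from the rack and stood it in the top hole. I then swung the lever gently by its post, with a 4.5 N stop set, until it caught at about 0.034 rad. The pin dropped by itself, and I backed off the post and moved away.

**Last checks:**
- **Seating:** a 6 N touch from above met the head's top at 104.4 mm; 104 mm means fully down. The picture agrees to within about 0.2 px.
- **Stability:** the pin's area looked the same before and after that touch.
- **Tin and hammer:** both were found where they started, to within about 4 mm, before that last touch.
- **Short pin:** the scene camera found it in place. It was not reported in that last top view.

**Disagreements:** in the last scene picture the network did not report the seated pin among its top three and gave the lever post as "pin_head" instead. The last top picture found the pin at (0.581, -0.122), about 3 mm from the measured hole. That is within the network's 4 mm error.

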